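Set a tray-stand leg to length and shut its cam lever in one grip

ROBOT

A 7-joint arm with a two-finger parallel gripper is mounted at the origin on the work surface. World frame = base frame: x ahead of the robot, y to its left, z up, the work surface at z = 0. Lengths are in m, angles in rad, forces in N, time in s.
With the tool pointing down it reaches from about 0.4 to 0.85 m from the base axis. Payload 10.4 kg.
Tool frame: the origin (TCP) lies at the very end of the fingers, on their centre line; the grasp point (between the pads) lies 19 mm behind it; z points along the fingers, y is the direction in which the jaws open and shut (so a half turn about z gives the same grasp; the last joint's range is limited). The gripper opens to 85 mm and grips with 20 to 120 N. Pads are 22 mm wide; open, the fingers measure 114 mm over their backs; the gripper's body (76 mm by 85 mm) begins 54 mm behind the grasp point. The pads swing forward as they close: fully open they stand 13 mm farther back than shut.
Start: joints at [-1.192, 0.332, -0.065, 1.46, 0.022, 1.35, -0.088], TCP at [0.244, 0.575, 0.231] pointing down, gripper open.
Joint ranges: [-2.6, 2.6], [-0.5, 2.12], [-1.47, 1.34], [0.16, 2.42], [-1.27, 4.41], [0.06, 2.06], [-2.6, 2.6]. Speed limits (rad/s): [2.22, 2.22, 2.79, 2.79, 3.14, 3.14, 3.14].

INTERFACE

Orientations are given as a unit quaternion [x, y, z, w].
In Python, from workcell import manip, camera, get_calibration gives the robot as it stands. The module is installed in compiled form; this text tells all that it offers.
- The arm moves only by the shell command python3 -m handwheel 'ROWS' [FORCE]. ROWS is a JSON object of lists of equal length, an entry for each row: "delta_pos": the shift along the world's x, y, z in m, a list of three; "rot": the turn, a rotation vector about the world's x, y, z in degrees, a list of three; "hand": the opening, from 0 (shut) to 1 (fully open). A call has 1 to 12 rows; each row is the pose to reach, as a shift and turn from the pose commanded when the call began; what a row does not reach only later rows make up. A row lasts 1/10 s, in which the tool goes at most 50 mm and 8.59 degrees, less where a joint would pass 70% of its speed; a pose out of reach is approached as far as the arm can. A call with a gripper value outside its range is refused whole. The fingers move at their own pace and stop on an object; FORCE is the grip in N (left out, the last holds). Time passes only in rows, so rows that repeat a pose let the fingers close. It gives the time, the measured TCP pose, the force and the opening at its end, in the units of the state.
- manip.get_obs(): the state, without advancing time (a new reading comes with each control period).
- camera(name): name is "scene" or "side" or "wrist"; returns (picture, depth): 384x512x3 uint8, red, green, blue; 384x512 float32, m along the optical axis (not along the pixel's ray), 0 where there is no reading.
- get_calibration(name): a dict with "camera_matrix" (3x3 intrinsics, pixels), "eye" and "rotation" of the camera in the world. Camera axes: x right, y down, z forward; pixel columns grow to the right and rows downward; lengths in m; the calibration is good to about 2 mm. A picture is of the moment at which its call begins: read the wrist's pose just before it. get_calibration takes no time and is no camera call; for the wrist camera it gives the pose at the moment of the call.
- manip.hand_in(): hands the job in, once; it reports no verdict.
The state is a dict: "clock": time; "joint_pos": joint angles; "joint_velocities": joint speeds; "tau": joint torques, N m; "position": TCP position; "ee_rot": TCP orientation; "ft_force": force on the tool from outside, world axes, zero at the start; "torque": the same for the moment, N m; "grip_width": opening from 0.0 (shut) to 1.0 (fully open).
Only numpy, scipy, OpenCV 4.12 (cv2) and the standard library are available. Lean on these libraries where they do the work, as an engineer would, in place of code of your own. Each camera call takes 0.05 s, during which the arm holds its last target.

TASK

The telescopic leg of the bar's tray stand lies in a wooden cradle on the counter. Draw its sliding inner leg out by the blue rubber foot until the red length ring sits at the mouth of the black collar; holding it there against its return spring, squeeze the red cam lever flat along the leg by pinching lever and leg together, never shutting the lever while the leg is off its mark. Finish still holding: keep leg and lever pinched in the fingers, ring at the mouth, and leave everything else on the counter undisturbed.

Things in the scene. Friction and masses are not known exactly. Their poses are not given: they have to be found in the camera images.
- cradle: fixed wooden cradle (base 85 x 225 x 12 mm, only at local y below -47 mm) carrying a level brass tube (26 mm thick) that ends in a black collar (30 mm thick, 34 mm long). A saddle 50 mm wide and high stands at local y -86 to -64 mm. Origin on the counter below the centre of the collar's mouth; z up; +y is the way the inner leg slides out; +x is the lever's side
- collar_mouth (a point): centre of the collar's mouth, 55 mm above the counter on the leg's axis; axes as the cradle's
- leg (a joint): how far the round aluminium inner leg (20 mm thick, axis 55 mm above the counter) is out, m: 0 fully in, stop at 0.070; at 0.040 its red ring is centred on the collar's mouth. Starts 0 to 0.018 out. A 100 N/m spring pulls it in and a drag of about 2.2 N resists motion either way: drawing it to the mark takes about 6 N, and let go there it slips back in
- length_mark (a point): middle of the red ring (10 mm wide) painted round the leg; hidden inside the collar until the leg is drawn out. At the mark it coincides with collar_mouth; all is well while the mouth's edge lies within the width of the ring
- foot_face (a point): point on the inner face (facing the collar) of the blue rubber foot on the leg's end, at axis height, 35 mm to local -x of the axis. Foot: local x -55 to +12 mm, 20 mm thick along y, 25 to 67 mm above the counter. The face lies 28 mm beyond the mouth with the leg in, 68 mm at the mark: a finger beside the leg on its -x side, just inside the foot, can push the foot out along +y
- lever (a joint): angle of the red cam lever, rad: 0 shut (flat along the leg, at its stop), growing as the tip swings out to local +x; starts 0.36 to 0.50 open, limit 0.75. It is stiff (about 2 N at the tip) and stays where it is left. Open at 0.50 the tip stands out to local x +54 mm, so leg and lever fit between fingers open 75 mm or more
- lever_pivot (a point): the lever's pivot. The lever is a red bar 8 mm thick, 24 mm high (43 to 67 mm above the counter), 69 mm long with a rounded tip. Pivot at local x +17, y -5 mm of the cradle, 55 mm above the counter; this point's +y runs to the tip. Shut, it lies parallel to the leg at local x +13 to +21 mm with its tip 64 mm beyond the mouth; leg and shut lever measure 31 mm across (local x -10 to +21 mm)
- lever_tip (a point): middle of the lever's free end
- ginger_jar: blue and white lidded ceramic jar, 106 mm wide, 170 mm high, bystander, origin under its centre
- vase: green glass vase, 90 mm wide, 125 mm high, bystander, origin under its centre
- decanter: amber glass decanter, 76 mm wide, 190 mm high, bystander, origin under its centre
- tumbler: clear glass tumbler, 76 mm wide, 85 mm high, bystander, origin under its centre
- shaker: steel cocktail shaker, 84 mm wide, 190 mm high, bystander, origin under its centre
- ferrule: spare brass ferrule, ring 36 mm wide, 22 mm high, standing beside the cradle, bystander, origin under its centre
- end_cap: spare black rubber end cap, 28 mm wide, 20 mm high, beside the cradle, bystander, origin under its centre
- screwdriver: screwdriver 170 mm long lying on the counter, bystander

How it is judged:
On the way, in this order (a step that is already met when the one before it is completed fails the run):
1. the fingers hold the leg at its length mark while the lever is still open (y of length_mark in the frame of collar_mouth between -0.005 and 0.005 m and value of joint lever above 0.2 rad and contact force between the fingers and leg above 0.5 N), for 0.2 s.
2. the lever is shut with the leg at its mark (y of length_mark in the frame of collar_mouth between -0.005 and 0.005 m and value of joint lever below 0.08 rad), for 0.2 s.
At the end, for the whole second after the job is handed in: the red ring's middle is within 5 mm of the collar's mouth, the lever is shut (within 0.08 rad), and the fingers still press on both the leg and the lever (more than 3 N each) (all of step 2 and contact force between the fingers and leg above 3 N and contact force between the fingers and lever above 3 N); the arm keeps its last pose, push and grip.
It fails at once if the lever is shut while the leg is off its mark (value of joint lever below 0.12 rad and (y of length_mark in the frame of collar_mouth below -0.008 m or y of length_mark in the frame of collar_mouth above 0.008 m)).
It fails at once if a bystander is disturbed (moved over 20 mm) (distance of any of ginger_jar, vase, decanter, tumbler, shaker, ferrule, end_cap, screwdriver from where it was at the start of the episode above 0.02 m).
It also fails if it takes over 35 s, if anything falls off the work surface, if the arm or the gripper's body presses on something with over 40 N, if the wrist force passes 120 N, or if a joint passes its speed limit or range.

## Working session

There is one attempt and no reset: what is moved stays moved. The work goes in short steps, Python scripts to look and compute and a shell command to move; the robot and the scene stay as the last step left them, time stands still between calls to the robot, and variables do not carry over. Pictures are saved under pics/ and viewed, and the job is handed in when it is done.

```bash
mkdir -p pics
cat > h.py <<'E'
import numpy as np,cv2
from workcell import manip,camera,get_calibration
def snap(name,fn):
    c=get_calibration(name); im,d=camera(name)
    cv2.imwrite('pics/'+fn+'.png',cv2.cvtColor(im,cv2.COLOR_RGB2BGR))
    np.savez('pics/'+fn+'.npz',im=im,d=d,K=c['camera_matrix'],e=c['eye'],R=c['rotation'])
    return im,d,c
def load(fn):
    z=np.load('pics/'+fn+'.npz');return z['im'],z['d'],z['K'],z['e'],z['R']
def pts(d,K,e,R):
    v,u=np.mgrid[:d.shape[0],:d.shape[1]]
    p=np.stack([(u-K[0,2])/K[0,0]*d,(v-K[1,2])/K[1,1]*d,d],-1)
    return p@np.array(R).T+e
E
python3 - <<'E'
from h import *
o=manip.get_obs();print(o)
for n in ['scene','side','wrist']:
    im,d,c=snap(n,n+'0'); print(n,c['eye'],np.round(c['rotation'],3).tolist(),c['camera_matrix'].tolist() if hasattr(c['camera_matrix'],'tolist') else c['camera_matrix'])
E
```

```text
{'clock': 0.0, 'joint_pos': array([-1.19161541,  0.33286788, -0.06471393,  1.46097186,  0.02158911,
        1.34992379, -0.08849201]), 'joint_velocities': array([-0.00119439,  0.00231271,  0.00013093, -0.0009782 , -0.00184526,
       -0.00058667,  0.00058694]), 'tau': array([ 2.51301790e-04, -6.25436783e+01,  4.93691757e-02, -3.91613102e+01,
        1.62693264e-02,  9.67434811e-03,  3.71010503e-05]), 'position': array([0.24425097, 0.57486403, 0.23050389]), 'ee_rot': array([ 1.99522111e-01,  9.79893047e-01, -7.28065870e-04, -1.19821242e-04]), 'ft_force': array([-0.2521426 ,  0.66880923,  0.11441471]), 'torque': array([-0.01839401, -0.00930741,  0.00738753]), 'grip_width': 0.9985116752609982}
scene [ 1.18610508 -0.51641505  0.7216865 ] [0.815, 0.382, -0.191, -0.391] [[372.5468822026954, 0.0, 257.1610050521623], [0.0, 372.5468822026954, 196.28506708611525], [0.0, 0.0, 1.0]]
side [ 0.51686556 -0.97961996  0.77098234] [0.892, -0.019, 0.006, -0.451] [[358.48019644982634, 0.0, 256.33329840873205], [0.0, 358.48019644982634, 196.79842422315792], [0.0, 0.0, 1.0]]
wrist [0.18077399 0.60244481 0.37378635] [0.826, 0.547, 0.075, 0.115] [[269.03666332951786, 0.0, 255.36502367973458], [0.0, 269.03666332951786, 192.45921492891372], [0.0, 0.0, 1.0]]
```

```bash
sed -i 's/R=c\[.rotation.\])/R=Rotation.from_quat(c["rotation"]).as_matrix())/; 1a from scipy.spatial.transform import Rotation' h.py
python3 - <<'E'
import numpy as np
from scipy.spatial.transform import Rotation
for n in ['scene0','side0','wrist0']:
    z=dict(np.load(f'pics/{n}.npz')); z['R']=Rotation.from_quat(z['R']).as_matrix(); np.savez(f'pics/{n}.npz',**z); print(n,z['R'][:,2])
E
```

```text
scene0 [-0.61072192  0.49154322 -0.62080915]
side0 [ 0.02725702  0.80457918 -0.59321952]
wrist0 [ 0.2500576  -0.1077567  -0.96221603]
```

View pics/scene0.png

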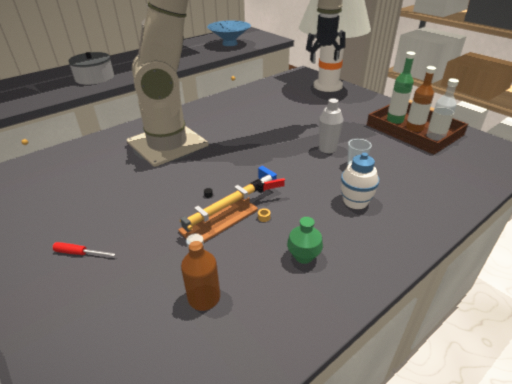

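View pics/side0.png

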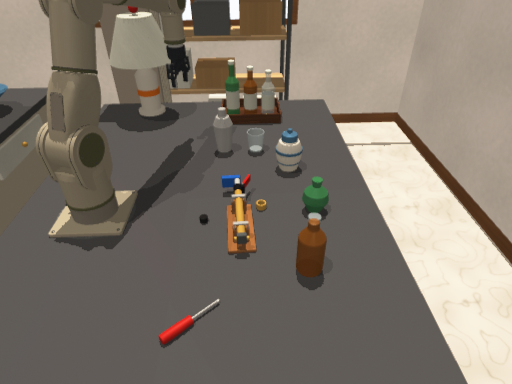

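View pics/wrist0.png

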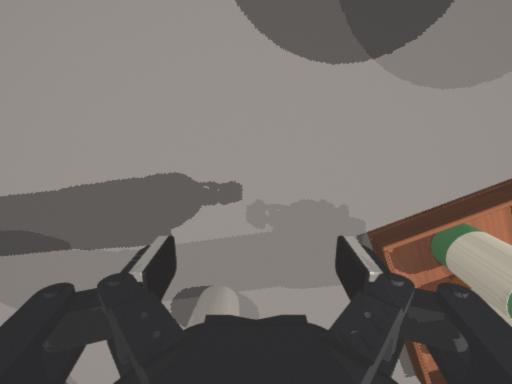

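Run:
```python
from h import *
for n,roi in [('scene0',(150,250,160,300)),('side0',(160,255,190,280))]:
    im,d,K,e,R=load(n); P=pts(d,K,e,R); hsv=cv2.cvtColor(im,cv2.COLOR_RGB2HSV)
    a,b,c,f=roi; m0=np.zeros(d.shape,bool); m0[a:b,c:f]=1; m0&=d>0
    h,s,v=hsv[...,0].astype(int),hsv[...,1],hsv[...,2]
    ms={'blue':(h>100)&(h<130)&(s>130),'red':((h<4)|(h>172))&(s>180)&(v>100),'yellow':(h>15)&(h<30)&(s>130)}
    for k,m in ms.items():
        m=m&m0; 
        l,lab,st,ct=cv2.connectedComponentsWithStats(m.astype(np.uint8))
        for i in range(1,l):
            if st[i,4]<15: continue
            q=P[lab==i]; q=q[(q[:,2]>0.0)]
            top=q[q[:,2]>np.percentile(q[:,2],60)]
            print(n,k,st[i],np.round(ct[i],1),'med',np.round(np.median(q,0),3),'min',np.round(np.percentile(q,3,axis=0),3),'max',np.round(np.percentile(q,97,axis=0),3))
            if k=='yellow' and len(q)>60:
                u,s_,vt=np.linalg.svd(q-q.mean(0),full_matrices=False); print('dir',vt[0],np.degrees(np.arctan2(vt[0][1],vt[0][0])))
    big=cv2.resize(im[a:b,c:f],None,fx=5,fy=5,interpolation=cv2.INTER_CUBIC)
    cv2.imwrite(f'pics/{n}_z.png',cv2.cvtColor(big,cv2.COLOR_RGB2BGR))
```

```text
scene0 blue [258 166  19  13 130] [265.7 172.1] med [0.457 0.101 0.066] min [0.434 0.095 0.039] max [0.496 0.115 0.07 ]
scene0 red [264 179  20  11 133] [273.5 183.6] med [0.519 0.084 0.061] min [0.51  0.054 0.049] max [0.531 0.112 0.069]
scene0 yellow [244 184  11   9  66] [249.9 187.9] med [0.496 0.013 0.064] min [0.48  0.    0.054] max [0.502 0.027 0.069]
dir [ 0.69648769 -0.55386675  0.45621983] -38.49271495253841
scene0 yellow [204 191  39  25 347] [223.9 202.5] med [ 0.501 -0.082  0.064] min [ 0.486 -0.139  0.052] max [ 0.508 -0.026  0.069]
dir [ 0.06407108 -0.99747199  0.03073307] -86.32474267221245
scene0 yellow [258 209  12  13 135] [263.5 214.7] med [0.569 0.003 0.016] min [ 0.554 -0.012  0.003] max [0.585 0.019 0.024]
dir [ 0.74113652 -0.67093819 -0.02363473] -42.15400359020294
scene0 yellow [187 212  17  18 144] [194.6 219.6] med [ 0.508 -0.182  0.063] min [ 0.491 -0.21   0.052] max [ 0.521 -0.163  0.069]
dir [ 0.36263601 -0.92836921 -0.08139865] -68.66358037055362
side0 blue [222 175  18  12 157] [228.7 180. ] med [0.454 0.099 0.057] min [0.431 0.094 0.029] max [0.488 0.
[... 246 characters left out ...]
0.069]
side0 yellow [235 197  10  24 191] [239. 209.] med [ 0.492 -0.083  0.065] min [ 0.477 -0.137  0.031] max [ 0.504 -0.025  0.069]
dir [ 0.07156211 -0.99400771  0.08262889] -85.88217983506044
side0 yellow [256 199  10  11  92] [260.6 204.5] med [ 0.565 -0.002  0.014] min [ 0.549 -0.013  0.001] max [0.58  0.02  0.024]
dir [0.08771557 0.99165583 0.09447061] 84.94513560360947
side0 yellow [236 225  10   8  65] [240.5 228.5] med [ 0.495 -0.177  0.066] min [ 0.485 -0.2    0.055] max [ 0.509 -0.161  0.071]
dir [ 0.13312454 -0.96871251  0.20946102] -82.17518583978648
side0 yellow [233 236   4   5  15] [234.9 237.8] med [ 0.48  -0.21   0.057] min [ 0.474 -0.213  0.014] max [ 0.483 -0.166  0.062]
```

View pics/scene0_z.png

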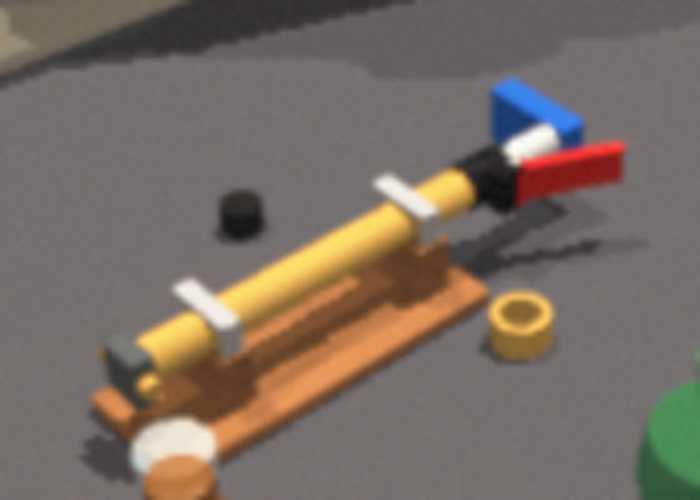

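View pics/side0_z.png

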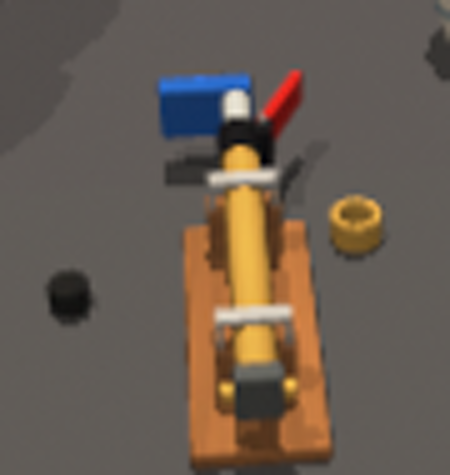

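Run:
```python
from h import *
for n in ['scene0','side0']:
    im,d,K,e,R=load(n); P=pts(d,K,e,R)
    q=P[(d>0)&(P[...,2]>0.012)&(P[...,2]<0.2)&(P[...,0]>0.2)&(P[...,0]<1)&(abs(P[...,1])<0.65)]
    g=np.zeros((80,130),np.uint8); ix=((q[:,0]-.2)*100).astype(int); iy=((q[:,1]+.65)*100).astype(int)
    g[ix,iy]=1; g=cv2.dilate(g,np.ones((2,2),np.uint8))
    l,lab,st,ct=cv2.connectedComponentsWithStats(g)
    for i in range(1,l):
        k=q[lab[ix,iy]==i]
        if len(k)>8: print(n,len(k),np.round(k.min(0),3),np.round(k.max(0),3))
```

```text
scene0 344 [ 0.307 -0.505  0.012] [ 0.439 -0.389  0.028]
scene0 53 [ 0.36  -0.073  0.014] [ 0.388 -0.047  0.023]
scene0 957 [0.394 0.389 0.012] [0.47  0.462 0.192]
scene0 2219 [ 0.431 -0.216  0.012] [0.586 0.117 0.075]
scene0 377 [0.528 0.385 0.013] [0.602 0.464 0.09 ]
scene0 1521 [0.638 0.211 0.012] [0.743 0.309 0.172]
scene0 2070 [ 0.662 -0.318  0.012] [ 0.729 -0.246  0.193]
scene0 1140 [ 0.71  -0.06   0.012] [0.794 0.023 0.128]
side0 450 [ 0.304 -0.505  0.012] [ 0.438 -0.389  0.028]
side0 48 [ 0.361 -0.075  0.015] [ 0.385 -0.047  0.024]
side0 641 [0.384 0.389 0.014] [0.464 0.45  0.192]
side0 1375 [ 0.428 -0.217  0.012] [0.584 0.117 0.074]
side0 331 [0.527 0.382 0.013] [0.6   0.465 0.088]
side0 827 [0.637 0.211 0.012] [0.741 0.289 0.171]
side0 1393 [ 0.65  -0.32   0.012] [ 0.725 -0.263  0.192]
side0 645 [ 0.704 -0.059  0.012] [0.789 0.017 0.128]
```

```bash
python3 -m handwheel '{"delta_pos":[[0,0,0.05],[0.01,-0.01,0.1],[0.03,-0.05,0.12],[0.05,-0.09,0.12],[0.07,-0.13,0.12],[0.09,-0.17,0.12],[0.11,-0.21,0.12],[0.13,-0.25,0.12],[0.15,-0.29,0.12],[0.17,-0.33,0.12],[0.19,-0.37,0.12],[0.21,-0.41,0.12]],"rot":[[0,0,0],[0,0,0],[0,0,-6],[0,0,-12],[0,0,-18],[0,0,-24],[0,0,-30],[0,0,-36],[0,0,-42],[0,0,-48],[0,0,-54],[0,0,-60]],"hand":[1,1,1,1,1,1,1,1,1,1,1,1]}' 40
```

```text
clock: 1.35
position: [0.4548, 0.1634, 0.3513]
ee_rot: [0.664, 0.747, 0.0, -0.0]
ft_force: [0.8, -0.0, -0.7]
grip_width: 1.0
```

```bash
python3 -m handwheel '{"delta_pos":[[0.02,-0.04,-0.04],[0.033,-0.078,-0.08],[0.033,-0.078,-0.09],[0.033,-0.078,-0.09]],"rot":[[0,0,-2],[0,0,-3],[0,0,-3],[0,0,-3]],"hand":[1,1,1,1]}'
python3 - <<'E'
from h import *
snap('wrist','w1')
E
```

```text
clock: 1.75
position: [0.4863, 0.0848, 0.2586]
ee_rot: [0.683, 0.73, -0.002, -0.001]
ft_force: [0.7, 0.9, 1.0]
grip_width: 1.002
```

View pics/w1.png

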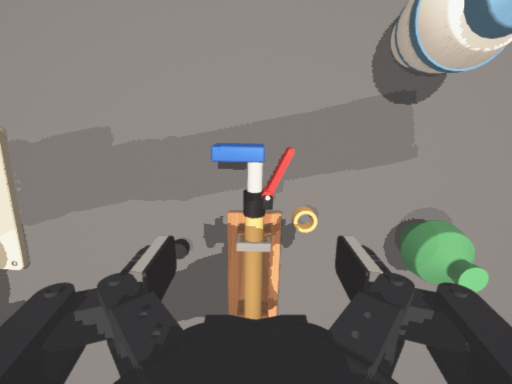

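Run:
```python
from h import *
im,d,K,e,R=load('w1'); P=pts(d,K,e,R); hsv=cv2.cvtColor(im,cv2.COLOR_RGB2HSV)
h,s,v=[hsv[...,i].astype(int) for i in range(3)]
roi=np.zeros(d.shape,bool); roi[130:300,205:300]=1
def ray(u,v_,z):
    r=R@np.array([(u-K[0,2])/K[0,0],(v_-K[1,2])/K[1,1],1]); return e+r*(z-e[2])/r[2]
# foot
m=roi&(h>100)&(h<130)&(s>120); q=P[m]; t=q[q[:,2]>0.06]; print('foot top z',np.median(t[:,2]))
ys,xs=np.nonzero(m); box=cv2.minAreaRect(np.stack([xs,ys],1).astype(np.float32)); 
for c in cv2.boxPoints(box): print('foot corner',c,np.round(ray(*c,0.067),4))
# red
m=roi&((h<6)|(h>172))&(s>150)&(v>60); ys,xs=np.nonzero(m); print('red',xs.min(),xs.max(),ys.min(),ys.max())
for c in cv2.boxPoints(cv2.minAreaRect(np.stack([xs,ys],1).astype(np.float32))): print('lever corner',c,np.round(ray(*c,0.067),4))
# tube axis
a=[]
for r in range(164,186):
    w=np.nonzero((s[r,240:272]<60)&(v[r,240:272]>110))[0]
    if len(w): a.append((240+w.mean(),r,len(w)))
print(a[:3],a[-3:])
for c in (a[2],a[-3]): print('leg mid',np.round(ray(c[0],c[1],0.055),4),c[2])
for r in range(217,312,10):
    w=np.nonzero((h[r,235:275]>14)&(h[r,235:275]<32)&(s[r,235:275]>120)&(P[r,235:275,2]>0.045))[0]
    if len(w): print('tube',r,np.round(ray(235+w.mean(),r,0.062),4),len(w))
for r in range(180,222): print(r,im[r,254].tolist(),np.round(P[r,254],4))
```

```text
foot top z 0.06739411534068618
foot corner [211. 143.] [0.4284 0.1184 0.067 ]
foot corner [264. 143.] [0.4934 0.1228 0.067 ]
foot corner [264. 161.] [0.4951 0.1006 0.067 ]
foot corner [211. 161.] [0.4288 0.0961 0.067 ]
red 262 293 147 196
lever corner [260.00003 195.     ] [0.4932 0.0559 0.067 ]
lever corner [285.20004 144.6    ] [0.5196 0.1225 0.067 ]
lever corner [294.80002 149.4    ] [0.532  0.1175 0.067 ]
lever corner [269.6     199.79999] [0.5062 0.0503 0.067 ]
[(np.float64(259.0), 164, 25), (np.float64(259.0), 165, 25), (np.float64(259.0), 166, 25)] [(np.float64(253.0), 183, 27), (np.float64(253.0), 184, 27), (np.float64(253.0), 185, 27)]
leg mid [0.4895 0.0916 0.055 ] 25
leg mid [0.4832 0.0684 0.055 ] 27
tube 217 [0.4887 0.0232 0.062 ] 7
tube 227 [0.4865 0.0084 0.062 ] 14
tube 237 [ 0.4887 -0.0063  0.062 ] 18
tube 257 [ 0.4907 -0.037   0.062 ] 18
tube 267 [ 0.491 -0.053  0.062] 17
tube 277 [ 0.492  -0.0692  0.062 ] 17
tube 287 [ 0.4931 -0.0859  0.062 ] 17
tube 297 [ 0.4942 -0.1029  0.062 ] 17
tube 307 [ 0.4945 -0.1204  0.062 ] 16
180 [246, 245, 241] [0.4842 0.075  0.0655]
181 
[... 984 characters left out ...]
0.0696]
205 [64, 60, 60] [0.4863 0.043  0.0706]
206 [65, 61, 61] [0.4864 0.0415 0.0703]
207 [64, 60, 60] [0.4865 0.04   0.0699]
208 [64, 61, 61] [0.4866 0.0387 0.0699]
209 [63, 60, 60] [0.4867 0.0374 0.0702]
210 [64, 61, 61] [0.4867 0.0363 0.0711]
211 [63, 61, 61] [0.4869 0.0341 0.0689]
212 [63, 60, 62] [0.4869 0.0337 0.0716]
213 [62, 59, 59] [0.487  0.0323 0.0714]
214 [61, 59, 59] [0.4871 0.0307 0.0708]
215 [61, 59, 58] [0.4872 0.0292 0.0705]
216 [64, 61, 59] [0.4873 0.0277 0.0703]
217 [101, 85, 67] [0.4874 0.026  0.0697]
218 [218, 173, 109] [0.4875 0.0243 0.0688]
219 [247, 238, 155] [0.4876 0.0227 0.0682]
220 [247, 241, 160] [0.4877 0.0219 0.0698]
221 [247, 241, 160] [0.4878 0.0198 0.0682]
```

```bash
python3 -m handwheel '{"delta_pos":[[0.005,-0.002,-0.03],[0.0095,-0.003,-0.07],[0.0095,-0.003,-0.11],[0.0095,-0.003,-0.14],[0.0095,-0.003,-0.16],[0.0095,-0.003,-0.18],[0.0095,-0.003,-0.20],[0.0095,-0.003,-0.215],[0.0095,-0.003,-0.227],[0.0095,-0.003,-0.227],[0.0095,-0.003,-0.227]],"rot":[[0,0,0],[0,0,0],[0,0,0],[0,0,0],[0,0,0],[0,0,0],[0,0,0],[0,0,0],[0,0,0],[0,0,0],[0,0,0]],"hand":[1,1,1,1,1,1,1,1,1,1,1]}'
python3 - <<'E'
from h import *
snap('wrist','w2');snap('scene','s2');snap('side','d2')
a=load('s2')[0][150:240,200:310];b=load('d2')[0][150:240,190:300]
cv2.imwrite('pics/sd2.png',cv2.cvtColor(cv2.resize(np.hstack([a,b]),None,fx=3.6,fy=3.6,interpolation=cv2.INTER_CUBIC),cv2.COLOR_RGB2BGR))
E
```

```text
clock: 2.9
position: [0.4975, 0.0851, 0.0352]
ee_rot: [0.682, 0.732, 0.0, 0.0]
ft_force: [0.5, -0.2, -0.7]
grip_width: 1.001
```

View pics/w2.png

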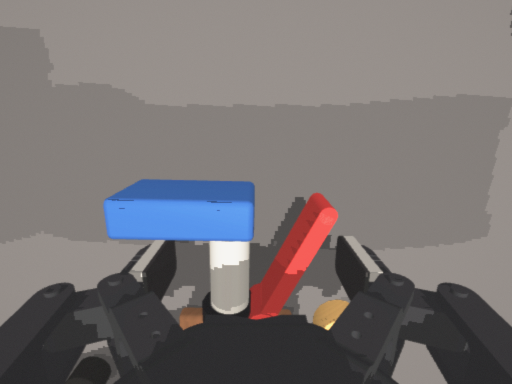

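View pics/sd2.png

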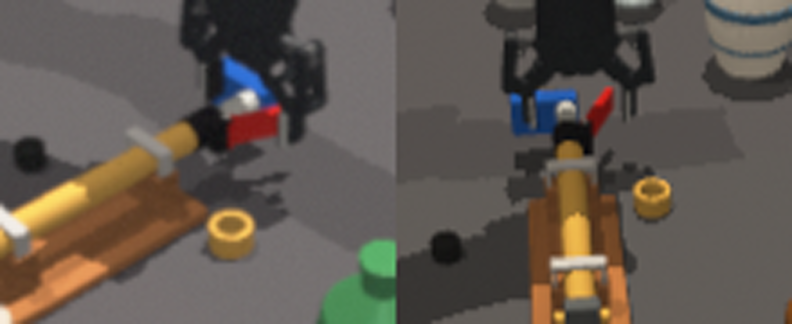

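Run:
```python
from h import *
o=manip.get_obs();print(o['clock'],o['position'],o['ee_rot'],o['ft_force'])
```

```text
3.05 [0.49762348 0.08463147 0.03531089] [6.82072058e-01 7.31284457e-01 8.03810066e-04 3.22517348e-04] [ 0.11570696 -0.38584935 -0.7363611 ]
```

```bash
python3 -m handwheel '{"delta_pos":[[-0.001,0,-0.004],[-0.0013,0.004,-0.004],[-0.0016,0.008,-0.004],[-0.0018,0.012,-0.004],[-0.002,0.016,-0.004],[-0.0023,0.020,-0.004],[-0.0026,0.023,-0.004],[-0.0028,0.026,-0.004],[-0.0028,0.026,-0.004],[-0.0028,0.026,-0.004]],"rot":[[0,0,0],[0,0,0],[0,0,0],[0,0,0],[0,0,0],[0,0,0],[0,0,0],[0,0,0],[0,0,0],[0,0,0]],"hand":[1,1,1,1,1,1,1,1,1,1]}'
python3 - <<'E'
from h import *
snap('wrist','w3');snap('scene','s3');snap('side','d3')
a=load('s3')[0][150:240,200:310];b=load('d3')[0][150:240,190:300]
cv2.imwrite('pics/sd3.png',cv2.cvtColor(cv2.resize(np.hstack([a,b]),None,fx=3.6,fy=3.6,interpolation=cv2.INTER_CUBIC),cv2.COLOR_RGB2BGR))
o=manip.get_obs();print(o['clock'],o['position'],o['ft_force'])
E
```

```text
clock: 4.05
position: [0.4942, 0.1107, 0.0304]
ee_rot: [0.682, 0.731, 0.0, -0.0]
ft_force: [0.9, -2.0, -1.2]
grip_width: 1.002
4.2 [0.49411537 0.11064699 0.03042888] [ 0.25609752 -1.03926163 -1.93239321]
```

View pics/w3.png

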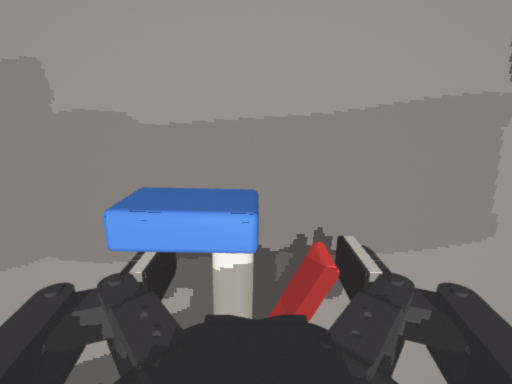

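View pics/sd3.png

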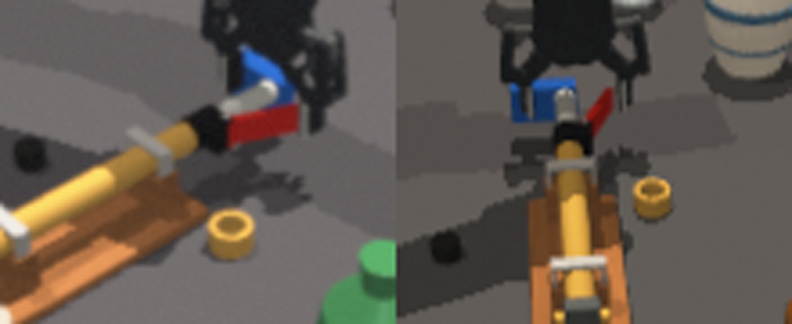

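```bash
cat >> h.py <<'E'
M=np.array([.4845,.0588]);EX=np.array([.9978,.0663]);EY=np.array([-.0663,.9978])
def loc(p): q=np.asarray(p)[...,:2]-M; return np.stack([q@EX,q@EY],-1)
def ray(K,e,R,u,v,z):
    r=R@np.array([(u-K[0,2])/K[0,0],(v-K[1,2])/K[1,1],1]); return e+r*(z-e[2])/r[2]
def footrow(fn):
    im,d,K,e,R=load(fn);hsv=cv2.cvtColor(im,cv2.COLOR_RGB2HSV); m=(hsv[...,0]>100)&(hsv[...,0]<130)&(hsv[...,1]>120)
    for u in (190,200,210):
        r=np.nonzero(m[120:300,u])[0].max()+120.5
        print(fn,u,r,'face local',loc(ray(K,e,R,u,r,.067)).round(4))
E
python3 - <<'E'
from h import *
footrow('w1') if 0 else None
im,d,K,e,R=load('w1'); print(loc(ray(K,e,R,230,162,.067)))
for f in('w2','w3'):footrow(f)
# red lever tip & collar, foot in fixed views by depth
for n in ('scene0','s2','s3','side0','d2','d3'):
    im,d,K,e,R=load(n);P=pts(d,K,e,R);hsv=cv2.cvtColor(im,cv2.COLOR_RGB2HSV);roi=np.zeros(d.shape,bool);roi[140:240,190:310]=1
    m=roi&(hsv[...,0]>105)&(hsv[...,0]<128)&(hsv[...,1]>150)&(P[...,2]>.03)&(P[...,2]<.06)
    q=loc(P[m]); print(n,len(q),'foot front face local y median',np.median(q[:,1]).round(4))
E
```

```text
[-0.0292771   0.03967498]
w2 190 240.5 face local [-0.015   0.0405]
w2 200 239.5 face local [-0.0104  0.041 ]
w2 210 239.5 face local [-0.0059  0.041 ]
w3 190 252.5 face local [-0.0157  0.0628]
w3 200 252.5 face local [-0.0113  0.0628]
w3 210 252.5 face local [-0.0069  0.0628]
scene0 31 foot front face local y median 0.0407
s2 18 foot front face local y median 0.0398
s3 19 foot front face local y median 0.0632
side0 75 foot front face local y median 0.0403
d2 59 foot front face local y median 0.0406
d3 57 foot front face local y median 0.0632
```

```bash
python3 -m handwheel '{"delta_pos":[[-0.0001,0.002,0],[-0.0003,0.004,0],[-0.0003,0.005,0],[-0.0003,0.005,0],[-0.0003,0.005,0]],"rot":[[0,0,0],[0,0,0],[0,0,0],[0,0,0],[0,0,0]],"hand":[1,1,1,1,1]}'
python3 - <<'E'
from h import *
snap('wrist','w4');snap('scene','s4');snap('side','d4')
a=load('s4')[0][150:240,200:310];b=load('d4')[0][150:240,190:300]
cv2.imwrite('pics/sd4.png',cv2.cvtColor(cv2.resize(np.hstack([a,b]),None,fx=3.6,fy=3.6,interpolation=cv2.INTER_CUBIC),cv2.COLOR_RGB2BGR))
o=manip.get_obs();print(o['clock'],o['position'],loc(o['position']),o['ft_force'])
footrow('w4')
for n in ('s4','d4'):
    im,d,K,e,R=load(n);P=pts(d,K,e,R);hsv=cv2.cvtColor(im,cv2.COLOR_RGB2HSV);roi=np.zeros(d.shape,bool);roi[140:240,190:310]=1
    m=roi&(hsv[...,0]>105)&(hsv[...,0]<128)&(hsv[...,1]>150)&(P[...,2]>.03)&(P[...,2]<.06)
    q=loc(P[m]); print(n,len(q),'foot front face local y median',np.median(q[:,1]).round(4))
E
```

```text
clock: 4.7
position: [0.4939, 0.1148, 0.0304]
ee_rot: [0.682, 0.731, -0.0, 0.0]
ft_force: [0.8, -4.8, 0.1]
grip_width: 1.001
4.85 [0.4939388  0.11476802 0.03043192] [0.01312872 0.0552191 ] [ 1.02394147 -4.6389363  -0.9544306 ]
w4 190 252.5 face local [-0.0156  0.0669]
w4 200 252.5 face local [-0.0112  0.0669]
w4 210 252.5 face local [-0.0068  0.067 ]
s4 20 foot front face local y median 0.0679
d4 60 foot front face local y median 0.067
```

View pics/sd4.png

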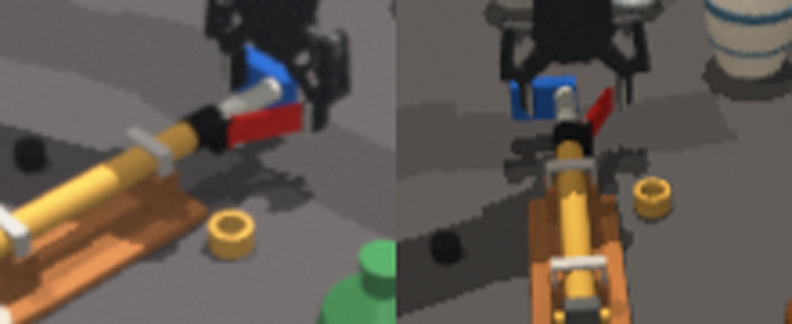

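Run:
```python
from h import *
im,d,K,e,R=load('w2');P=pts(d,K,e,R)
for u in (222,230,238):
    for r in range(292,317,2): print(u,r,im[r,u].tolist(),loc(P[r,u]).round(4),P[r,u,2].round(4))
im,d,K,e,R=load('w1')
for r in (192.5,193,193.5): print(loc(ray(K,e,R,254,r,.070)))
im,d,K,e,R=load('s4');print(im[176:192,244:262].tolist() if 0 else '')
cv2.imwrite('pics/s4z.png',cv2.cvtColor(cv2.resize(im[165:195,235:275],None,fx=16,fy=16,interpolation=cv2.INTER_NEAREST),cv2.COLOR_RGB2BGR))
cv2.imwrite('pics/w2z.png',cv2.cvtColor(cv2.resize(load('w2')[0][240:330,180:300],None,fx=6,fy=6,interpolation=cv2.INTER_NEAREST),cv2.COLOR_RGB2BGR))
```

```text
222 292 [167, 161, 152] [-0.0015  0.0125] 0.0657
222 294 [167, 160, 152] [-0.0016  0.011 ] 0.0652
222 296 [167, 160, 151] [-0.0017  0.0096] 0.0648
222 298 [168, 162, 153] [-0.0015  0.0093] 0.066
222 300 [168, 161, 152] [-0.0018  0.007 ] 0.0645
222 302 [168, 162, 153] [-0.0018  0.0058] 0.0644
222 304 [167, 160, 152] [-0.0018  0.0049] 0.0647
222 306 [167, 161, 152] [-0.0018  0.0041] 0.0652
222 308 [168, 162, 153] [-0.0017  0.0037] 0.0662
222 310 [212, 205, 192] [-0.0018  0.0021] 0.0657
222 312 [205, 198, 186] [-0.0019  0.0006] 0.0653
222 314 [54, 52, 51] [-0.0019 -0.0006] 0.0652
222 316 [45, 45, 47] [0.0045 0.0363] 0.1099
230 292 [167, 160, 152] [0.0023 0.0121] 0.0651
230 294 [167, 161, 151] [0.0023 0.0105] 0.0646
230 296 [168, 161, 151] [0.0144 0.0948] 0.1784
230 298 [168, 162, 152] [0.0024 0.0093] 0.066
230 300 [168, 161, 152] [0.0023 0.0079] 0.0656
230 302 [167, 160, 152] [0.0022 0.0058] 0.0644
230 304 [167, 160, 151] [0.0022 0.0052] 0.0651
230 306 [167, 161, 152] [0.0022 0.0043] 0.0654
230 308 [177, 170, 159] [0.0021 0.0027] 0.0649
230 310 [182, 175, 165] [0.0022 0.002 ] 0.0656
230 312 [210, 202, 190] [0.0021 0.0001] 0.0646
230 314 [98, 94, 91] [ 0.0021 -0.0002] 0.0658
230 316 [46, 45, 47] [0.0068 0.0355] 0.1089
238 292 [166, 161, 151] [0.0062 0.0115] 0.0643
238 294 [166, 160, 151] [0.0062 0.0108] 0.0649
238 296 [166, 161, 151] [0.0062 0.0091] 0.0641
238 298 [166, 161, 151] [0.0062 0.0081] 0.0643
238 300 [166, 161, 151] [0.0061 0.0064] 0.0636
238 302 [166, 161, 151] [0.0061 0.0051] 0.0635
238 304 [166, 161, 151] [0.0061 0.0041] 0.0637
238 306 [195, 188, 177] [0.006  0.0027] 0.0634
238 308 [199, 192, 180] [0.0061 0.0026] 0.0648
238 310 [199, 192, 180] [0.006  0.0007] 0.0639
238 312 [126, 122, 115] [0.0061 0.0003] 0.0649
238 314 [33, 33, 33] [0.0062 0.0002] 0.0661
238 316 [42, 41, 43] [0.0093 0.0356] 0.109
[0.00077583 0.00079669]
[0.00077465 0.00012964]
[ 0.00077347 -0.00053811]
```

View pics/w2z.png

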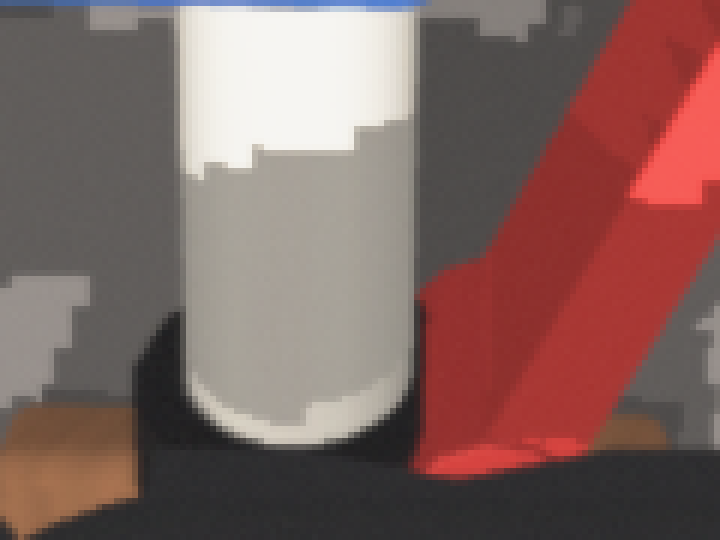

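View pics/s4z.png

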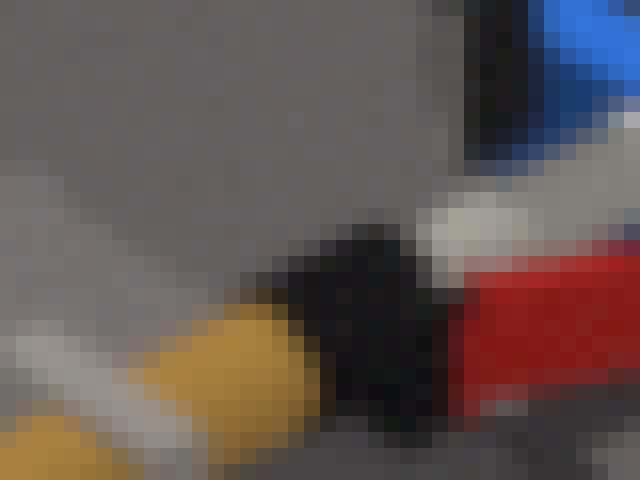

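```bash
python3 -m handwheel '{"delta_pos":[[0.003,0.0012,0],[0.006,0.0014,0],[0.009,0.0016,0],[0.010,0.0017,0],[0.010,0.0017,0],[0.010,0.0017,0]],"rot":[[0,0,0],[0,0,0],[0,0,0],[0,0,0],[0,0,0],[0,0,0]],"hand":[0.95,0.85,0.78,0.78,0.78,0.78]}' 40
python3 - <<'E'
from h import *
snap('wrist','w5')
o=manip.get_obs();print(o['clock'],o['position'],loc(o['position']),o['ft_force'],o['grip_width'])
footrow('w5')
E
```

```text
clock: 5.45
position: [0.5029, 0.1161, 0.03]
ee_rot: [0.682, 0.731, -0.001, -0.0]
ft_force: [-1.8, -6.6, 1.1]
grip_width: 0.782
5.5 [0.5029105  0.11614326 0.03001894] [0.02217186 0.05599649] [-2.28880235 -5.70053845  1.20019428] 0.7782599475278795
w5 190 252.5 face local [-0.0064  0.0679]
w5 200 251.5 face local [-0.002   0.0684]
w5 210 251.5 face local [0.0024 0.0684]
```

View pics/w5.png

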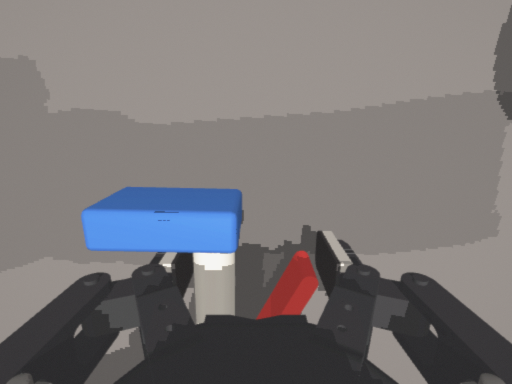

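```bash
python3 -m handwheel '{"delta_pos":[[0.001,0.0001,0],[0.002,0.0001,0],[0.003,0.0002,0],[0.003,0.0002,0],[0.003,0.0002,0],[0.003,0.0002,0]],"rot":[[0,0,0],[0,0,0],[0,0,0],[0,0,0],[0,0,0],[0,0,0]],"hand":[0.78,0.78,0.78,0.78,0.78,0.78]}'
python3 - <<'E'
from h import *
snap('wrist','w6')
o=manip.get_obs();print(o['clock'],o['position'],loc(o['position']),o['ft_force'],o['grip_width'])
footrow('w6')
E
```

```text
clock: 6.1
position: [0.5056, 0.1162, 0.0299]
ee_rot: [0.682, 0.731, -0.001, -0.001]
ft_force: [-3.5, -6.1, 1.2]
grip_width: 0.781
6.15 [0.50556923 0.116272   0.02988187] [0.02483327 0.05594867] [-2.86496336 -5.26846552  0.39946772] 0.7790337117761753
w6 190 251.5 face local [-0.0037  0.0684]
w6 200 251.5 face local [0.0007 0.0684]
w6 210 251.5 face local [0.0051 0.0685]
```

View pics/w6.png

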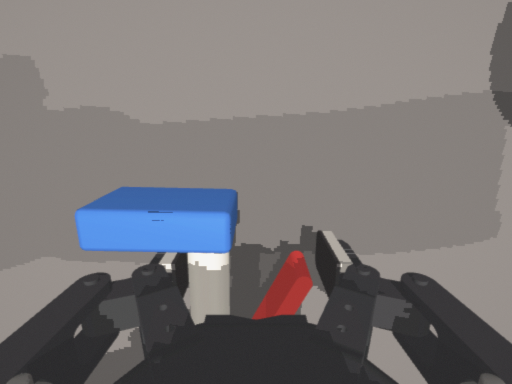

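```bash
python3 -m handwheel '{"delta_pos":[[-0.0012,0,0],[-0.0029,-0.0002,0],[-0.0046,-0.0003,0],[-0.0063,-0.0004,0],[-0.008,-0.0005,0],[-0.0097,-0.0006,0],[-0.0097,-0.0006,0],[-0.0097,-0.0006,0]],"rot":[[0,0,0],[0,0,0],[0,0,0],[0,0,0],[0,0,0],[0,0,0],[0,0,0],[0,0,0]],"hand":[0.74,0.70,0.66,0.62,0.58,0.54,0.54,0.54]}' 40
python3 - <<'E'
from h import *
snap('wrist','w7')
o=manip.get_obs();print(o['clock'],o['position'],loc(o['position']),o['ft_force'],o['grip_width'])
footrow('w7')
E
```

```text
clock: 6.95
position: [0.4959, 0.1164, 0.0305]
ee_rot: [0.682, 0.731, -0.001, -0.001]
ft_force: [-6.7, -3.6, 8.2]
grip_width: 0.536
7.0 [0.49590363 0.11643809 0.03044032] [0.01519994 0.05675522] [-6.06096455 -4.33380758  8.08036666] 0.5354499198784474
w7 190 250.5 face local [-0.0134  0.0694]
w7 200 251.5 face local [-0.0091  0.0689]
w7 210 250.5 face local [-0.0046  0.0694]
```

View pics/w7.png

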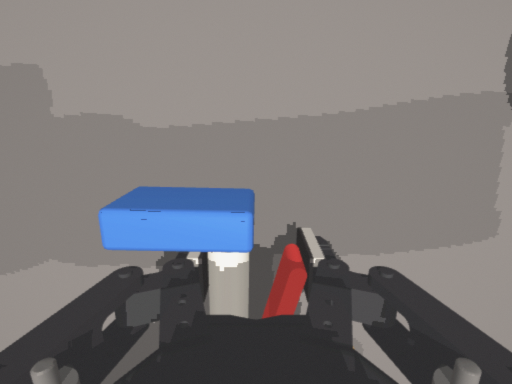

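```bash
python3 -m handwheel '{"delta_pos":[[-0.0015,-0.0008,0.001],[-0.003,-0.0009,0.002],[-0.0048,-0.001,0.002],[-0.0065,-0.0011,0.002],[-0.0075,-0.0012,0.002],[-0.0075,-0.0012,0.002],[-0.0075,-0.0012,0.002],[-0.0075,-0.0012,0.002]],"rot":[[0,0,0],[0,0,0],[0,0,0],[0,0,0],[0,0,0],[0,0,0],[0,0,0],[0,0,0]],"hand":[0.50,0.46,0.42,0.38,0.35,0.33,0.3,0.3]}' 40
python3 - <<'E'
from h import *
snap('wrist','w8');snap('scene','s8');snap('side','d8')
o=manip.get_obs();print(o['clock'],o['position'],loc(o['position']),o['ft_force'],o['grip_width'])
footrow('w8')
for n in ('s8','d8'):
    im,d,K,e,R=load(n);P=pts(d,K,e,R);hsv=cv2.cvtColor(im,cv2.COLOR_RGB2HSV);roi=np.zeros(d.shape,bool);roi[140:240,190:310]=1
    m=roi&(hsv[...,0]>105)&(hsv[...,0]<128)&(hsv[...,1]>150)&(P[...,2]>.03)&(P[...,2]<.06)
    q=loc(P[m]); print(n,len(q),'foot front face local y median',np.median(q[:,1]).round(4))
a=load('s8')[0][150:240,200:310];b=load('d8')[0][150:240,190:300]
cv2.imwrite('pics/sd8.png',cv2.cvtColor(cv2.resize(np.hstack([a,b]),None,fx=3.6,fy=3.6,interpolation=cv2.INTER_CUBIC),cv2.COLOR_RGB2BGR))
E
```

```text
clock: 7.8
position: [0.4877, 0.1157, 0.0323]
ee_rot: [0.682, 0.731, -0.001, -0.002]
ft_force: [-12.2, -2.9, 9.9]
grip_width: 0.338
7.95 [0.48765937 0.11568775 0.03227758] [0.00692408 0.05655313] [-10.72128284  -2.63273835  10.26592455] 0.32942430128944644
w8 190 248.5 face local [-0.0221  0.0691]
w8 200 249.5 face local [-0.0177  0.0687]
w8 210 248.5 face local [-0.0132  0.0692]
s8 10 foot front face local y median 0.0687
d8 60 foot front face local y median 0.069
```

View pics/w8.png

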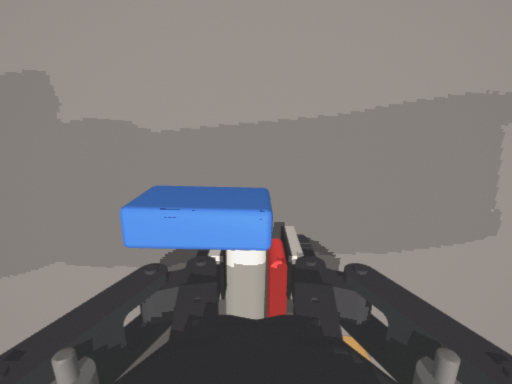

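View pics/sd8.png

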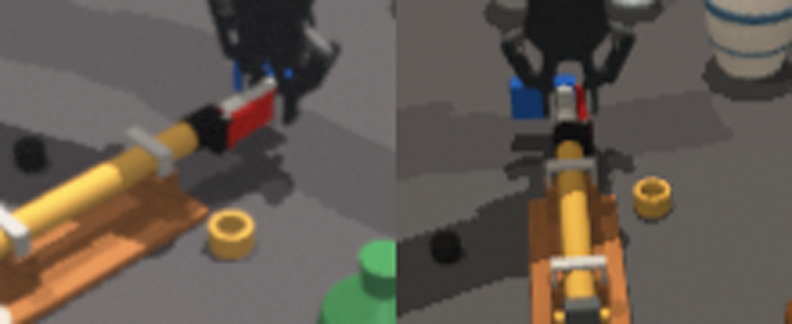

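```bash
python3 -m handwheel '{"delta_pos":[[-0.001,-0.0007,0.0],[-0.0015,-0.0007,0.0],[-0.0015,-0.0007,0.0],[-0.0015,-0.0007,0.0],[-0.0015,-0.0007,0.0],[-0.0015,-0.0007,0.0],[-0.0015,-0.0007,0.0],[-0.0015,-0.0007,0.0]],"rot":[[0,0,0],[0,0,0],[0,0,0],[0,0,0],[0,0,0],[0,0,0],[0,0,0],[0,0,0]],"hand":[0.25,0.15,0,0,0,0,0,0]}' 50
python3 - <<'E'
from h import *
snap('wrist','w9');snap('scene','s9');snap('side','d9')
o=manip.get_obs();print(o['clock'],o['position'],loc(o['position']),o['ft_force'],o['grip_width'])
footrow('w9')
im,d,K,e,R=load('w9');hsv=cv2.cvtColor(im,cv2.COLOR_RGB2HSV);m=((hsv[...,0]<6)|(hsv[...,0]>172))&(hsv[...,1]>150);m[:235]=0;m[330:]=0;m[:,:240]=0;m[:,310:]=0
for r in range(240,318,8):
    w=np.nonzero(m[r])[0]
    if len(w): 
        print(r,w.min(),w.max(),loc(ray(K,e,R,w.max()+.5,r,.067)).round(4))
for n in ('s9','d9'):
    im,d,K,e,R=load(n);P=pts(d,K,e,R);hsv=cv2.cvtColor(im,cv2.COLOR_RGB2HSV);roi=np.zeros(d.shape,bool);roi[140:240,190:310]=1
    m=roi&(hsv[...,0]>105)&(hsv[...,0]<128)&(hsv[...,1]>150)&(P[...,2]>.03)&(P[...,2]<.06)
    q=loc(P[m]); print(n,len(q),'foot front face local y median',np.median(q[:,1]).round(4))
a=load('s9')[0][150:240,200:310];b=load('d9')[0][150:240,190:300]
cv2.imwrite('pics/sd9.png',cv2.cvtColor(cv2.resize(np.hstack([a,b]),None,fx=3.6,fy=3.6,interpolation=cv2.INTER_CUBIC),cv2.COLOR_RGB2BGR))
E
```

```text
clock: 8.75
position: [0.4874, 0.1157, 0.0325]
ee_rot: [0.682, 0.732, -0.0, -0.001]
ft_force: [-6.2, 0.6, 5.3]
grip_width: 0.328
8.9 [0.48741045 0.11573595 0.03244747] [0.0066789  0.05661773] [-6.27169995  2.11155488  5.79923953] 0.32768933512528325
w9 190 248.5 face local [-0.0225  0.0691]
w9 200 248.5 face local [-0.018   0.0691]
w9 210 248.5 face local [-0.0136  0.0691]
240 273 280 [0.0178 0.0734]
248 271 282 [0.0188 0.0695]
256 268 284 [0.0198 0.0656]
264 268 285 [0.0204 0.0615]
272 268 285 [0.0205 0.0574]
280 268 285 [0.0207 0.0532]
288 268 285 [0.0208 0.049 ]
296 268 285 [0.021  0.0446]
304 268 285 [0.0211 0.0402]
312 268 285 [0.0213 0.0357]
s9 10 foot front face local y median 0.0688
d9 63 foot front face local y median 0.0686
```

View pics/w9.png

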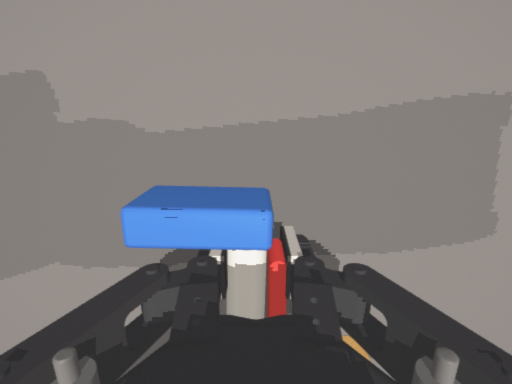

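View pics/sd9.png

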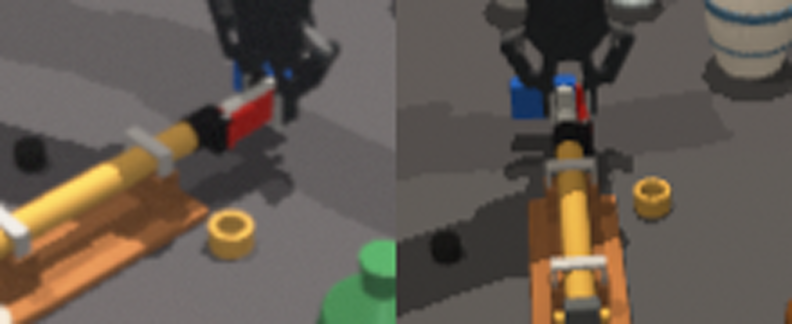

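Run:
```python
from h import *
print(manip.hand_in()); o=manip.get_obs();print(o['clock'],o['position'],o['ft_force'],o['grip_width'])
```

```text
the job is handed in; nothing more can be done
None
the job is handed in; nothing more can be done
```

I drew the leg out to its mark by the blue foot, then squeezed the red lever flat against it. I handed in at about 9 s with both still pinched at a commanded 50 N. No verdict is reported, so what follows is from my own checks.

- **Leg position:** the foot's inner face measured 68.6–69.1 mm from the collar's mouth across three camera views. That puts the ring's middle about 1 mm past the mouth, within the 5 mm allowed. My estimate of the mouth position is good to about 1 mm.
- **Ring not seen directly:** the ring was hidden in my views at the mark, by the collar in the outside views and by the gripper in the wrist view. Its position is worked out from the foot.
- **Lever:** its outer face runs parallel to the leg at about 21 mm in my frame. That frame sits about 2 mm off the leg's axis, so the true offset is nearer 19 mm, which still matches the lever being shut (21 mm).
- **Order:** the foot held the leg at the mark for well over 0.2 s while the lever was still open at about 0.44 rad, before I closed on it.
- **Grip:** the fingers stalled at an opening of 0.328, about 28 mm if the reading is linear, against the expected 31 mm. I put that down to the reading not being linear, but did not confirm it. I had no direct reading of finger contact force.
- **Bystanders:** I did not re-measure them at the end. The ferrule and end cap look unmoved in the last views.

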